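# Clamp a tube rack under a ratchet hold-down

### The job

Clamp the tube rack under the ratchet hold-down. Pull the toothed rail up by its grip bar until you feel it come up firmly against the soft buffer at the top of its travel (do not haul on it), and let the pawl hold it there; then push the rack along its guides fully home against the fence, and press the pawl's thumb tab down gently until the toe has sunk all the way onto the rack. Leave the vials, the bottle and the power adapter where they are.

Things in the scene. Friction and masses are not known exactly. Their poses are not given: they have to be found in the camera images.
- stand: hold-down stand, screwed to the table: a grey upright guide 115 mm high with an aluminium fence and two low guide strips (10 mm high, 68 mm apart inside, 165 mm long) for the rack. Origin on the table under the rail's axis; z up; -x is the front, with the thumb tab; the guides and the rack lie along -y. The fence face looks to -y, 22 mm from the origin (stand y = -0.022), 36 mm high
- guide_cap: dark steel cap fixed on top of the guide, behind the rail. Same origin and axes as the stand (the cap itself is 115 to 120 mm above the origin). Under it, hidden inside the guide, sits a sprung rubber buffer of about 3 N per mm that stops the rail's stop collar. The collar's setting cannot be seen and differs each time: it meets the buffer at a rail lift anywhere from 0.050 to 0.088 m. The buffer must be felt (more than 2.5 N on it) but never loaded with more than 17 N
- grip_bar (a point): centre of the black grip bar on top of the rail, 12 mm thick along stand x, 64 mm long along stand y, 14 mm high; 32 mm of free space below it, between two posts about 40 mm apart. It rides up with the rail; stand (0, -0.006), 171 mm above the table when the rail is at 0
- toe (a point): centre of the underside of the hold-down toe (a bar 40 mm along stand x by 8 mm along y with a rubber sole, hung on a rod 26.5 mm from the rail axis on the rack's side (-y)). It rides with the rail: 20 mm above the table when the rail is fully down
- tab_top (a point): middle of the upper face of the pawl's dark steel thumb tab (26 mm wide, 30 mm long, standing out to the front of the stand, 83 mm from the rail's axis and 81 mm above the table at rest; pivot 72 mm behind this point). Pressing takes about 1 N at first, 2 N when the pawl clears the teeth (14 mm down) and 3 N at the dead stop (29 mm down)
- rack_center (a point): tube rack, blue, 62 mm wide, 200 mm long along its y, end plates and deck 40 mm high (tube caps to 47 mm), 0.15 to 0.25 kg; this point is at its middle, 20 mm above its underside. It stands on the table between the guides, its y along the stand's y, 30 to 60 mm short of the fence; home is stand y = -0.122. The end that goes under the toe is its +y end
- tube_rack: the same rack, origin at the middle of its underside
- rail: the sliding toothed rail with cross arm, toe and grip bar. Origin on the table under the rail's axis when fully down, so its height above the table is the rail's lift in m (0 to 0.1). Tooth pitch 8 mm, held from falling at lifts of 0, 0.008, 0.016 ... by the pawl. Moving weight 2.8 to 4.4 N, about 1 N of friction and 60 N per m/s of damping (released, it sinks by itself at some 4 cm/s); climbing over a tooth adds up to about 5 N that vanishes as the pawl snaps in
- pawl: the sprung pawl with its thumb tab; origin at its pivot, 76 mm above the table. The tab goes down to take the pawl out of the teeth (clear from about 0.19 rad, dead stop at 0.42 rad)
- vial_1_center (a point): small glass vial with a screw cap, 22 mm across, 51 mm high; its middle. To be left alone
- vial_2_center (a point): small glass vial with a screw cap, 22 mm across, 51 mm high; its middle. To be left alone
- bottle_center (a point): reagent bottle, 49 mm across, 94 mm high; its middle. To be left alone
- adapter_center (a point): black power adapter, 50 x 91 x 32 mm; its middle. To be left alone
There are look-alikes about, which are no part of the job. Of the things that look like the tube_rack, the larger one is meant.

How it is judged:
By the outcome, as a careful person would: the job done as asked, in the order asked, and still so for the second after the job is handed in, with the robot touching nothing.
It also fails if it takes over 72 s, if anything falls off the work surface, if the arm or the gripper's body presses on something with over 40 N, if the wrist force passes 120 N, or if a joint passes its speed limit or range.

### The arm

A 7-joint arm with a two-finger parallel gripper is mounted at the origin on a cart in front of the work surface, level with it; the furniture and walls round the work are solid. World frame = base frame: x ahead of the robot, y to its left, z up, the work surface at z = 0. Lengths are in m, angles in rad, forces in N, time in s.
With the tool pointing down it reaches from about 0.4 to 0.85 m from the base axis. Payload 10.4 kg.
Tool frame: the origin (TCP) lies midway between the tips of the shut fingers; the grasp point (between the pads) lies 19 mm behind it (manip.pinch_z is the distance from the TCP to the grasp point, in m); y points along the fingers, x is the direction in which the jaws open and shut, and the axes are right-handed (so a half turn about y gives the same grasp; the last joint's range is limited). The gripper opens to 85 mm and grips with 20 to 120 N. Pads are 22 mm wide; open, the fingers measure 114 mm over their backs; the gripper's body (76 mm by 85 mm) begins 54 mm behind the grasp point. The pads swing forward as they close: fully open they stand 13 mm farther back than shut.
Start: joints at [-1.298, 0.332, -0.065, 1.46, 0.022, 1.35, -0.088], TCP at [0.182, 0.598, 0.231] pointing down, gripper open.
Joint ranges: [-2.6, 2.6], [-0.5, 2.12], [-1.47, 1.34], [0.16, 2.42], [-1.27, 4.41], [0.06, 2.06], [-2.6, 2.6]. Speed limits (rad/s): [2.22, 2.22, 2.79, 2.79, 3.14, 3.14, 3.14].

### API

Orientations are given as a unit quaternion [x, y, z, w].
In Python, from workcell import manip gives the robot as it stands.
- The arm moves only by the shell command python3 -m pendant 'ROWS' [OPENING] [FORCE]. ROWS is a JSON object of lists of equal length, an entry for each row: "offset": the shift along the tool's x, y, z scaled (see below), a list of three; "turn": the turn, a rotation vector about the tool's x, y, z scaled (see below), a list of three. A call has 1 to 12 rows; each row is the pose to reach, as a shift and turn from the pose measured when the call began, along the tool's axes at that moment; what a row does not reach only later rows make up. The controller multiplies each number of a shift by 200 mm and each number of a turn by 45 degrees. A row lasts 1/8 s, in which the tool goes at most 62.5 mm and 10.7 degrees, less where a joint would pass 70% of its speed; a pose out of reach is approached as far as the arm can. A call with a number of a shift or a turn outside -1 to 1 is refused whole. A call with a gripper value outside its range is refused whole. OPENING is the opening in per cent of the stroke, from 0 (shut) to 100 (fully open), set as the call begins (- or left out, the last holds). The fingers move at their own pace and stop on an object; FORCE is the grip in N (left out, the last holds). Time passes only in rows, so rows that repeat a pose let the fingers close. It gives the time, the measured TCP pose, the force and the opening at its end, in the units of the state.
- manip.get_obs(): the state, without advancing time (a new reading comes with each control period).
- manip.camera(name): name is "scene" or "top" or "wrist"; returns (picture, depth): 420x560x3 uint8, red, green, blue; 420x560 float32, m along the optical axis (not along the pixel's ray), 0 where there is no reading.
- manip.camera_model(name): a dict with "intrinsics" (3x3 intrinsics, pixels), "R" (3x3) and "t" (3): a world point X has camera coordinates R X + t; the wrist camera has in their place "tool_from_camera" (4x4, takes a point from camera to tool coordinates, whose origin is the TCP and whose axes are the tool frame's). Camera axes: x right, y down, z forward; pixel columns grow to the right and rows downward; lengths in m; the calibration is good to about 2 mm. A picture is of the moment at which its call begins: read the wrist's pose just before it. camera_model takes no time and is no camera call.
- manip.hand_in(): hands the job in, once; it reports no verdict.
The state is a dict: "clock": time; "joint_pos": joint angles; "joint_velocities": joint speeds; "tau": joint torques, N m; "position": TCP position; "ee_rot": TCP orientation; "ft_force": force on the tool from outside, world axes, zero at the start; "torque": the same for the moment, N m; "grip_width": opening from 0.0 (shut) to 1.0 (fully open).
Only numpy, scipy, OpenCV 4.12 (cv2) and the standard library are available. Lean on these libraries where they do the work, as an engineer would, in place of code of your own. Each camera call takes 0.05 s, during which the arm holds its last target. There are 200 camera calls.

## Working session

There is one attempt and no reset: what is moved stays moved. The work goes in short steps, Python scripts to look and compute and a shell command to move; the robot and the scene stay as the last step left them, time stands still between calls to the robot, and variables do not carry over. Pictures are saved under pics/ and viewed, about 8 in all and at most 12, crops included, and the job is handed in when it is done.

```bash
ls; mkdir -p pics; python3 - <<'E'
from workcell import manip
import cv2,numpy as np
o=manip.get_obs()
for k in("clock","position","ee_rot","ft_force","grip_width"):print(k,np.round(o[k],4))
for n in("scene","top"):
    p,d=manip.camera(n); cv2.imwrite(f"pics/{n}0.png",p[:,:,::-1]); np.save(f"pics/{n}0.npy",d)
    m=manip.camera_model(n); print(n,{k:np.round(v,4).tolist() for k,v in m.items() if k in("intrinsics","R","t")})
E
```

```text
pics
clock 0.0
position [0.1821 0.5975 0.2305]
ee_rot [ 0.5685  0.4205 -0.4212 -0.5679]
ft_force [-0.4941 -1.0227 -0.1486]
grip_width 1.0013
scene {'intrinsics': [[438.377, 0.0, 281.0472], [0.0, 438.377, 206.5505], [0.0, 0.0, 1.0]], 'R': [[0.6401, -0.768, 0.023], [-0.3545, -0.3217, -0.878], [0.6817, 0.5538, -0.4781]], 't': [-0.4224, 0.2957, 0.5576]}
top {'intrinsics': [[523.9778, 0.0, 273.6527], [0.0, 523.9778, 210.585], [0.0, 0.0, 1.0]], 'R': [[0.0069, -0.9998, 0.0188], [-0.997, -0.0083, -0.0765], [0.0766, -0.0182, -0.9969]], 't': [-0.0958, 0.5951, 1.0521]}
```

View images.

View pics/scene0.png

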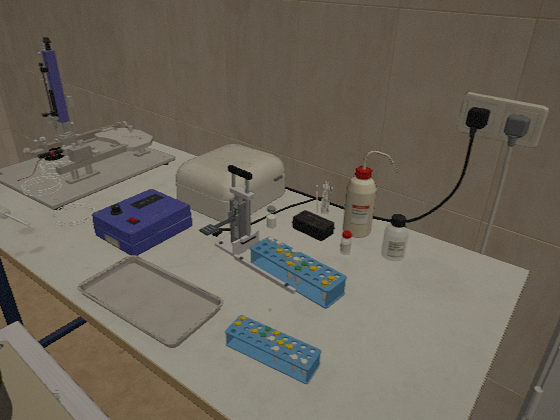

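View pics/top0.png

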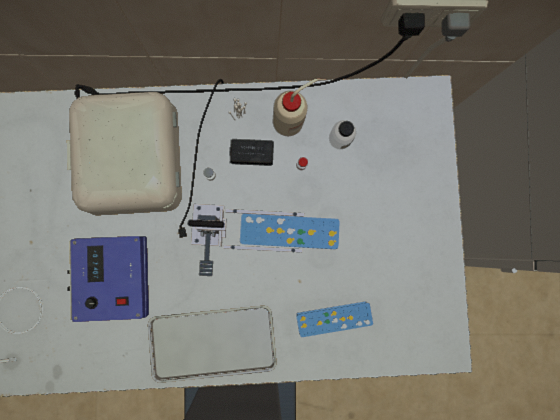

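Candidates for the rack: large blue one in the guides, top (290,231) / scene (298,270); small blue one, top (334,319) / scene (272,348). The large one in the guides is meant. The stand is at top (207,225), with its tab at (206,268). Next: measure, and one close crop.

```bash
cat > h.py <<'E'
import cv2,numpy as np
from workcell import manip
from scipy.spatial.transform import Rotation as Rn
def model(n): 
    m=manip.camera_model(n); return np.array(m["intrinsics"]),np.array(m["R"]),np.array(m["t"])
def onplane(n,uv,z):
    K,R,t=model(n); uv=np.atleast_2d(uv); r=np.c_[uv,np.ones(len(uv))]@np.linalg.inv(K).T@R; c=-R.T@t
    return c+r*((z-c[2])/r[:,2])[:,None]
def cloud(n,d):
    K,R,t=model(n); v,u=np.indices(d.shape); P=np.stack([(u-K[0,2])/K[0,0]*d,(v-K[1,2])/K[1,1]*d,d],-1)
    return (P-t)@R
def proj(n,X):
    K,R,t=model(n); c=np.atleast_2d(X)@R.T+t; return (c@K.T)[:,:2]/c[:,2:]
def st(o=None):
    o=o or manip.get_obs(); print("clk",round(o["clock"],2),"pos",np.round(o["position"],4),"F",np.round(o["ft_force"],2),"g",round(o["grip_width"],3)); return o
E
python3 - <<'E'
from h import *
p=cv2.imread("pics/top0.png"); d=np.load("pics/top0.npy")
C=cloud("top",d)
hsv=cv2.cvtColor(p,cv2.COLOR_BGR2HSV)
m=cv2.inRange(hsv,(95,90,90),(112,255,255)); m=cv2.morphologyEx(m,cv2.MORPH_CLOSE,np.ones((9,9)))
for c in cv2.findContours(m,0,2)[0]:
    if cv2.contourArea(c)<800: continue
    r=cv2.minAreaRect(c); b=onplane("top",cv2.boxPoints(r),.04); print("rack",np.round(r[0],1),"ctr",b.mean(0).round(4),"yaw",b.round(3).tolist())
# grip bar: points high
H=(C[...,2]>.13)&(C[...,2]<.25)&(d>0)
H[:, :185]=0; H[:,235:]=0; H[:190]=0;H[250:]=0
v,u=np.nonzero(H); print("bar px",u.min(),u.max(),v.min(),v.max(), "z",np.percentile(C[H][:,2],[5,50,95]).round(4)); 
r=cv2.minAreaRect(np.c_[u,v].astype(np.float32)); b=onplane("top",cv2.boxPoints(r),.178); print(r,b.mean(0),b.round(4).tolist())
T=(C[...,2]>.06)&(C[...,2]<.1)&(d>0); T[:257]=0;T[282:]=0;T[:,190:][:,40:]=0;T[:,:190]=0
v,u=np.nonzero(T); q=C[T]; print("tab",len(q),u.min(),u.max(),v.min(),v.max(),q.mean(0).round(4),q.min(0).round(4),q.max(0).round(4))
cv2.imwrite("pics/c1.png",cv2.resize(p[185:290,170:350],None,fx=4.4,fy=4.4,interpolation=cv2.INTER_CUBIC))
E
```

```text
rack [334.2 318.8] ctr [ 0.3791 -0.2134  0.04  ] yaw [[0.39, -0.137, 0.04], [0.415, -0.282, 0.04], [0.368, -0.29, 0.04], [0.343, -0.145, 0.04]]
rack [289.5 230.9] ctr [ 0.5537 -0.1234  0.04  ] yaw [[0.528, -0.023, 0.04], [0.589, -0.026, 0.04], [0.579, -0.224, 0.04], [0.519, -0.221, 0.04]]
bar px 187 225 219 230 z [0.1376 0.1835 0.1871]
((206.0814971923828, 224.45166015625), (38.367950439453125, 9.933619499206543), 3.012787342071533) [0.55861747 0.02963547 0.178     ] [[0.5514, 0.0634, 0.178], [0.5688, 0.0628, 0.178], [0.5658, -0.0042, 0.178], [0.5484, -0.0035, 0.178]]
tab 229 199 212 257 275 [0.4815 0.0402 0.0806] [0.4661 0.0273 0.076 ] [0.5007 0.0531 0.0862]
```

View pics/c1.png

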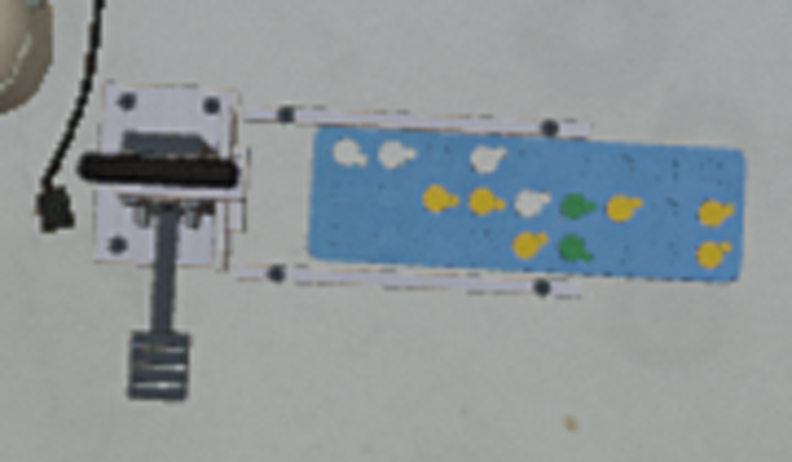

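The crop shows the stand at crop (165,170), its black bar at (160,170), the tab at (160,365), and the large rack between the guide strips, short of the fence. That confirms the choice. Next: work out the frame, check for obstacles and get the shift.

```bash
cat >> h.py <<'E'
YAW=-0.046; ORG=np.array([.5589,.0356,0])
RS=Rn.from_euler("z",YAW)
def S(p): return ORG+RS.apply(p)
def inS(p): return RS.inv().apply(np.asarray(p)-ORG)
def goal(P,yaw=YAW):
    """offset/turn for tool pointing down at P with tool x at world yaw"""
    o=st(); R0=Rn.from_quat(o["ee_rot"]); c,s=np.cos(yaw),np.sin(yaw)
    Rg=Rn.from_matrix(np.array([[c,s,0],[0,0,-1],[-s,c,0]]).T)
    print("axes x,y,z",R0.as_matrix().T.round(3).tolist())
    print("offset",(R0.inv().apply(P-np.array(o["position"]))/.2).round(4),"turn",((R0.inv()*Rg).as_rotvec()/np.radians(45)).round(4))
E
python3 - <<'E'
from h import *
for n in("scene","top"):
    d=np.load(f"pics/{n}0.npy"); C=cloud(n,d)
    for x in(.1,.2,.3,.4,.5,.6): print(n,x,[round(float(np.max(C[(d>0)&(abs(C[...,0]-x-.05)<.05)&(abs(C[...,1]-y-.05)<.05)][:,2],initial=-1)),2) for y in np.arange(-.3,.8,.1)])
for nm,P in dict(bar=[0,-.006,.178],tab=[-.083,0,.081],fence=[0,-.022,.036],rackend=[0,-.259,.04]).items(): print(nm,S(P).round(4),proj("top",S(P)).round(1),proj("scene",S(P)).round(1))
goal(S([0,-.006,.30]))
print(np.array(manip.camera_model("wrist")["tool_from_camera"]).round(3).tolist())
E
```

```text
scene 0.1 [-1.0, 0.01, 0.02, 0.02, 0.01, -1.0, -1.0, -1.0, -1.0, -1.0, -1.0]
scene 0.2 [0.0, 0.02, 0.02, 0.02, 0.02, 0.0, 0.0, 0.02, 0.03, 0.0, -0.22]
scene 0.3 [0.04, 0.04, 0.02, 0.02, 0.06, 0.07, 0.01, 0.03, 0.04, 0.04, 0.03]
scene 0.4 [0.03, 0.0, 0.02, 0.08, 0.07, 0.08, 0.06, 0.03, 0.13, 0.18, 0.26]
scene 0.5 [0.05, 0.05, 0.19, 0.19, 0.11, 0.11, 0.06, 0.03, 0.13, 0.36, 0.37]
scene 0.6 [0.0, 0.05, 0.03, 0.09, 0.12, 0.12, 0.0, 0.03, 0.08, 0.08, 0.08]
top 0.1 [-1.0, -0.19, -0.19, -0.19, -0.19, -1.0, -1.0, -1.0, -1.0, -1.0, -1.0]
top 0.2 [0.01, 0.01, 0.02, 0.02, 0.02, 0.01, 0.01, 0.02, -1.0, -1.0, -1.0]
top 0.3 [0.04, 0.04, 0.02, 0.02, 0.07, 0.07, 0.06, 0.01, -1.0, -1.0, -1.0]
top 0.4 [0.04, 0.01, 0.02, 0.09, 0.07, 0.08, 0.07, 0.01, -1.0, -1.0, -1.0]
top 0.5 [0.05, 0.05, 0.18, 0.19, 0.11, 0.11, 0.07, 0.01, -1.0, -1.0, -1.0]
top 0.6 [0.01, 0.06, 0.04, 0.08, 0.13, 0.13, 0.1, 0.01, -1.0, -1.0, -1.0]
bar [0.5586 0.0296 0.178 ] [[206.1 224.4]] [[239.  172.2]]
tab [0.476  0.0394 0.081 ] [[205.8 269.9]] [[207.  228.4]]
fence [0.5579 0.0136 0.036 ] [[221.7 228.4]] [[245.6 235.8]]
rackend [ 0.547  -0.2231  0.04  ] [[338.9 234.6]] [[336.7 283.6]]
clk 0.1 pos [0.1821 0.5975 0.2306] F [-0.99 -0.27 -0.18] g 1.003
axes x,y,z [[0.292, 0.957, -0.001], [-0.0, -0.001, -1.0], [-0.957, 0.292, -0.0]]
offset [-2.1679 -0.3441 -2.6285] turn [ 1.2000e-03  1.6819e+00 -1.3000e-03]
[[1.0, -0.002, 0.0, -0.001], [-0.001, -0.269, 0.963, -0.144], [-0.001, -0.963, -0.269, 0.068], [0.0, 0.0, 0.0, 1.0]]
```

```bash
python3 -m pendant '{"offset":[[-0.12,-0.1,-0.15],[-0.3,-0.25,-0.36],[-0.48,-0.34,-0.58],[-0.64,-0.34,-0.78],[-0.72,-0.34,-0.88],[-0.72,-0.34,-0.88]],"turn":[[0,0.1,0],[0,0.25,0],[0,0.4,0],[0,0.52,0],[0,0.56,0],[0,0.56,0]]}' 100
python3 -c "
from h import *
goal(S([0,-.006,.30]))"
```

```text
clock: 0.85
position: [0.3094, 0.4074, 0.2987]
ee_rot: [0.647, 0.286, -0.286, -0.646]
ft_force: [0.1, 0.5, 1.0]
grip_width: 1.003
clk 0.85 pos [0.3094 0.4074 0.2987] F [0.11 0.52 1.01] g 1.003
axes x,y,z [[0.673, 0.74, -0.001], [-0.0, -0.001, -1.0], [-0.74, 0.673, -0.001]]
offset [-0.5597 -0.0043 -2.1926] turn [ 0.0015  1.1192 -0.0012]
```

```bash
python3 -m pendant '{"offset":[[-0.05,0,-0.2],[-0.1,0,-0.45],[-0.17,0,-0.7],[-0.23,0,-0.9],[-0.25,0,-0.98],[-0.25,0,-0.98]],"turn":[[0,0.12,0],[0,0.25,0],[0,0.38,0],[0,0.5,0],[0,0.56,0],[0,0.56,0]]}'
python3 -c "
from h import *
goal(S([0,-.006,.30]))"
```

```text
clock: 1.6
position: [0.4206, 0.2395, 0.2986]
ee_rot: [0.694, 0.138, -0.139, -0.693]
ft_force: [0.0, 0.9, -0.2]
grip_width: 0.993
clk 1.6 pos [0.4206 0.2395 0.2986] F [ 0.03  0.88 -0.19] g 0.993
axes x,y,z [[0.923, 0.384, -0.001], [-0.001, -0.001, -1.0], [-0.384, 0.923, -0.001]]
offset [ 0.2336 -0.0057 -1.2341] turn [ 0.0017  0.561  -0.0013]
```

```bash
python3 -m pendant '{"offset":[[0.03,0,-0.2],[0.07,0,-0.45],[0.12,0,-0.7],[0.16,0,-0.9],[0.18,0,-0.97],[0.18,0,-0.97]],"turn":[[0,0.12,0],[0,0.25,0],[0,0.38,0],[0,0.5,0],[0,0.56,0],[0,0.56,0]]}'
python3 -c "
from h import *
o=manip.get_obs(); p,d=manip.camera('wrist'); cv2.imwrite('pics/w1.png',p[:,:,::-1]); np.save('pics/w1.npy',d)
m=manip.camera_model('wrist'); K=np.array(m['intrinsics']);T=np.array(m['tool_from_camera'])
R0=Rn.from_quat(o['ee_rot']).as_matrix()
v,u=np.indices(d.shape);P=np.stack([(u-K[0,2])/K[0,0]*d,(v-K[1,2])/K[1,1]*d,d],-1)
W=(P@T[:3,:3].T+T[:3,3])@R0.T+np.array(o['position'])
np.save('pics/w1c.npy',W)
q=inS(W.reshape(-1,3)).reshape(W.shape); M=(d>0)&(abs(q[...,0])<.03)&(abs(q[...,1])<.06)&(q[...,2]>.16)&(q[...,2]<.2)
a=q[M]; print('bar',len(a),'lo',np.percentile(a,2,0).round(4),'hi',np.percentile(a,98,0).round(4),'med',np.median(a,0).round(4))
M=(d>0)&(q[...,0]<-.06)&(q[...,0]>-.12)&(abs(q[...,1])<.03)&(q[...,2]>.06)&(q[...,2]<.1); a=q[M]
if len(a):print('tab',len(a),'lo',np.percentile(a,2,0).round(4),'hi',np.percentile(a,98,0).round(4))
goal(S([0,-.006,.30]))"
```

```text
clock: 2.35
position: [0.5283, 0.0759, 0.2984]
ee_rot: [0.708, -0.016, 0.014, -0.706]
ft_force: [-0.4, -0.4, -0.1]
grip_width: 0.994
bar 1118 lo [-0.0055 -0.0364  0.1781] hi [0.006  0.0236 0.1874] med [-0.0002 -0.0045  0.1858]
tab 663 lo [-0.0944 -0.0143  0.0795] hi [-0.0621  0.0107  0.0833]
clk 2.4 pos [0.528  0.0766 0.2985] F [-0.07  1.3  -0.02] g 0.999
axes x,y,z [[0.999, -0.041, -0.002], [-0.002, -0.001, -1.0], [0.041, 0.999, -0.001]]
offset [ 0.1627 -0.0077 -0.2285] turn [ 0.0017  0.0065 -0.002 ]
```

View pics/w1.png

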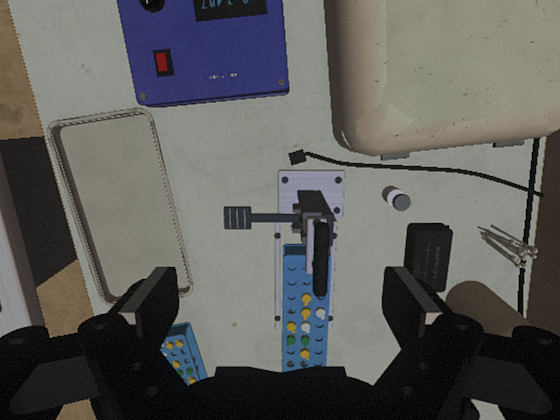

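The wrist view shows the bar at (320,258), the tab at (237,217) and the rack below the rail. Bar top is at 0.186, so the lift starts at about 8 mm, and its centre matches my stand frame within 1 mm. Now over it and down.

```bash
python3 -m pendant '{"offset":[[0.08,0,-0.12],[0.163,0,-0.229],[0.163,0,-0.229],[0.163,0.2,-0.229],[0.163,0.4,-0.229],[0.163,0.6,-0.229],[0.163,0.68,-0.229],[0.163,0.685,-0.229],[0.163,0.685,-0.229]],"turn":[[0,0,0],[0,0,0],[0,0,0],[0,0,0],[0,0,0],[0,0,0],[0,0,0],[0,0,0],[0,0,0]]}' 60
python3 -c "
from h import *
goal(S([0,-.006,.16]))"
```

```text
clock: 3.52
position: [0.5592, 0.0299, 0.163]
ee_rot: [0.707, -0.014, 0.014, -0.707]
ft_force: [-0.0, -0.0, 1.4]
grip_width: 0.605
clk 3.52 pos [0.5592 0.0299 0.163 ] F [-0.05 -0.01  1.39] g 0.605
axes x,y,z [[0.999, -0.04, 0.0], [0.0, -0.001, -1.0], [0.04, 0.999, -0.001]]
offset [-0.0028  0.0148 -0.0018] turn [0.0008 0.0075 0.0004]
```

```bash
python3 -m pendant '{"offset":[[0,0.01,0],[0,0.01,0],[0,0.01,0],[0,0.01,0],[0,0.01,0],[0,0.01,0],[0,0.01,0],[0,0.01,0]],"turn":[[0,0,0],[0,0,0],[0,0,0],[0,0,0],[0,0,0],[0,0,0],[0,0,0],[0,0,0]]}' 0 50
python3 -m pendant '{"offset":[[0,-0.01,0],[0,-0.01,0],[0,-0.02,0],[0,-0.02,0],[0,-0.02,0]],"turn":[[0,0,0],[0,0,0],[0,0,0],[0,0,0],[0,0,0]]}'
```

```text
clock: 4.53
position: [0.5597, 0.03, 0.1617]
ee_rot: [0.707, -0.014, 0.015, -0.707]
ft_force: [-0.3, 0.4, 5.3]
grip_width: 0.13
clock: 5.15
position: [0.5596, 0.03, 0.1651]
ee_rot: [0.707, -0.014, 0.015, -0.707]
ft_force: [4.2, 0.4, -8.7]
grip_width: 0.127
```

```bash
python3 -m pendant '{"offset":[[0,-0.015,0],[0,-0.03,0],[0,-0.045,0],[0,-0.06,0],[0,-0.075,0],[0,-0.09,0],[0,-0.105,0],[0,-0.12,0],[0,-0.135,0],[0,-0.15,0],[0,-0.165,0],[0,-0.165,0]],"turn":[[0,0,0],[0,0,0],[0,0,0],[0,0,0],[0,0,0],[0,0,0],[0,0,0],[0,0,0],[0,0,0],[0,0,0],[0,0,0],[0,0,0]]}'
```

```text
clock: 6.65
position: [0.5596, 0.03, 0.1976]
ee_rot: [0.707, -0.014, 0.015, -0.707]
ft_force: [5.4, 1.1, -7.0]
grip_width: 0.129
```

```bash
python3 -m pendant '{"offset":[[0.003,-0.01,0],[0.003,-0.02,0],[0.003,-0.02,0],[0.003,-0.02,0]],"turn":[[0,0,0],[0,0,0],[0,0,0],[0,0,0]]}' | egrep 'pos|force'
python3 -m pendant '{"offset":[[0,-0.01,0],[0,-0.01,0],[0,-0.01,0]],"turn":[[0,0,0],[0,0,0],[0,0,0]]}' | egrep 'pos|force'
```

```text
position: [0.5597, 0.03, 0.2018]
ft_force: [-3.6, 0.1, -1.8]
position: [0.5597, 0.03, 0.2037]
ft_force: [0.6, 0.8, -7.7]
```

```bash
python3 -m pendant '{"offset":[[0,-0.0075,0],[0,-0.0075,0],[0,-0.0075,0]],"turn":[[0,0,0],[0,0,0],[0,0,0]]}' | egrep 'pos|force'
python3 -m pendant '{"offset":[[0,-0.0075,0],[0,-0.0075,0],[0,-0.0075,0]],"turn":[[0,0,0],[0,0,0],[0,0,0]]}' | egrep 'pos|force'
```

```text
position: [0.5596, 0.03, 0.2052]
ft_force: [1.0, 0.6, -9.3]
position: [0.5596, 0.03, 0.2068]
ft_force: [2.0, 1.2, -10.5]
```

```bash
python3 -m pendant '{"offset":[[0,-0.0075,0],[0,-0.0075,0],[0,-0.0075,0]],"turn":[[0,0,0],[0,0,0],[0,0,0]]}' | egrep 'pos|force'
python3 -m pendant '{"offset":[[0,-0.0075,0],[0,-0.0075,0],[0,-0.0075,0]],"turn":[[0,0,0],[0,0,0],[0,0,0]]}' | egrep 'pos|force'
```

```text
position: [0.5598, 0.03, 0.2092]
ft_force: [-3.9, 0.7, 3.0]
position: [0.5597, 0.03, 0.2106]
ft_force: [-1.2, 0.8, -3.8]
```

```bash
python3 -m pendant '{"offset":[[0,-0.0075,0],[0,-0.0075,0],[0,-0.0075,0]],"turn":[[0,0,0],[0,0,0],[0,0,0]]}' | egrep 'pos|force'
python3 -m pendant '{"offset":[[0,-0.0075,0],[0,-0.0075,0],[0,-0.0075,0]],"turn":[[0,0,0],[0,0,0],[0,0,0]]}' | egrep 'pos|force'
```

```text
position: [0.5596, 0.03, 0.2119]
ft_force: [1.4, 0.1, -10.1]
position: [0.5596, 0.03, 0.2134]
ft_force: [0.9, 1.4, -9.4]
```

```bash
python3 -m pendant '{"offset":[[0,-0.0075,0],[0,-0.0075,0],[0,-0.0075,0]],"turn":[[0,0,0],[0,0,0],[0,0,0]]}' | egrep 'pos|force'
```

```text
position: [0.5596, 0.03, 0.215]
ft_force: [1.3, 1.2, -9.5]
```

```bash
python3 -m pendant '{"offset":[[0,-0.0075,0],[0,-0.0075,0],[0,-0.0075,0]],"turn":[[0,0,0],[0,0,0],[0,0,0]]}' | egrep 'pos|force'
python3 -m pendant '{"offset":[[0,-0.0075,0],[0,-0.0075,0],[0,-0.0075,0]],"turn":[[0,0,0],[0,0,0],[0,0,0]]}' | egrep 'pos|force'
```

```text
position: [0.5597, 0.03, 0.2173]
ft_force: [-4.5, -0.2, 1.0]
position: [0.5597, 0.03, 0.2189]
ft_force: [-3.2, 0.7, -3.2]
```

```bash
python3 -m pendant '{"offset":[[0,-0.0075,0],[0,-0.0075,0],[0,-0.0075,0]],"turn":[[0,0,0],[0,0,0],[0,0,0]]}' | egrep 'pos|force'
python3 -m pendant '{"offset":[[0,-0.0075,0],[0,-0.0075,0],[0,-0.0075,0]],"turn":[[0,0,0],[0,0,0],[0,0,0]]}' | egrep 'pos|force'
```

```text
position: [0.5596, 0.03, 0.22]
ft_force: [0.6, 0.1, -10.2]
position: [0.5596, 0.03, 0.2213]
ft_force: [3.1, 0.6, -14.2]
```

Force is about 4 N above the pattern of the earlier teeth, so this may be buffer contact. I'll go up 1 mm.

```bash
python3 -m pendant '{"offset":[[0,-0.005,0],[0,-0.005,0],[0,-0.005,0]],"turn":[[0,0,0],[0,0,0],[0,0,0]]}' | egrep 'pos|force'; python3 -c "
from h import *
st()"
```

```text
position: [0.5596, 0.03, 0.2221]
ft_force: [5.1, 1.7, -18.6]
clk 12.03 pos [0.5596 0.03   0.2221] F [  5.12   1.72 -18.61] g 0.13
```

Buffer felt at about 9 N over the tooth baseline. I stop here and lower gently until the pawl takes the rail.

```bash
python3 -m pendant '{"offset":[[0,0.008,0],[0,0.016,0],[0,0.022,0],[0,0.026,0],[0,0.026,0],[0,0.026,0]],"turn":[[0,0,0],[0,0,0],[0,0,0],[0,0,0],[0,0,0],[0,0,0]]}' | egrep 'pos|force'
```

```text
position: [0.5598, 0.03, 0.2178]
ft_force: [-5.1, 0.2, 5.3]
```

```bash
python3 -m pendant '{"offset":[[0,0,0],[0,0,0],[0,0,0],[0,0,0],[0,-0.1,0],[0,-0.25,0],[0,-0.4,0],[0,-0.45,0],[0,-0.45,0]],"turn":[[0,0,0],[0,0,0],[0,0,0],[0,0,0],[0,0,0],[0,0,0],[0,0,0],[0,0,0],[0,0,0]]}' 60 | egrep 'pos|force'
python3 - <<'E'
from h import *
goal(S([0.001,-.300,.30]))
o=manip.get_obs()
p,d=manip.camera("scene"); cv2.imwrite("pics/s2.png",cv2.resize(p[130:330,150:400,::-1],None,fx=3,fy=3)); q=inS(cloud("scene",d).reshape(-1,3)); a=q[(d.ravel()>0)&(abs(q[:,0])<.012)&(abs(q[:,1]+.006)<.03)&(q[:,2]>.2)&(q[:,2]<.26)]
print("bar z",np.percentile(a[:,2],[2,50,90,98]).round(4) if len(a) else 0)
E
```

```text
position: [0.5598, 0.03, 0.3076]
ft_force: [1.4, -0.4, -1.2]
clk 13.9 pos [0.5598 0.03   0.3076] F [ 1.42 -0.42 -1.18] g 0.598
axes x,y,z [[0.999, -0.04, 0.001], [0.001, 0.0, -1.0], [0.04, 0.999, 0.0]]
offset [-0.0094  0.0374 -1.4721] turn [-0.0005  0.0074  0.0012]
bar z [0.2019 0.2333 0.2419 0.2426]
```

View pics/s2.png

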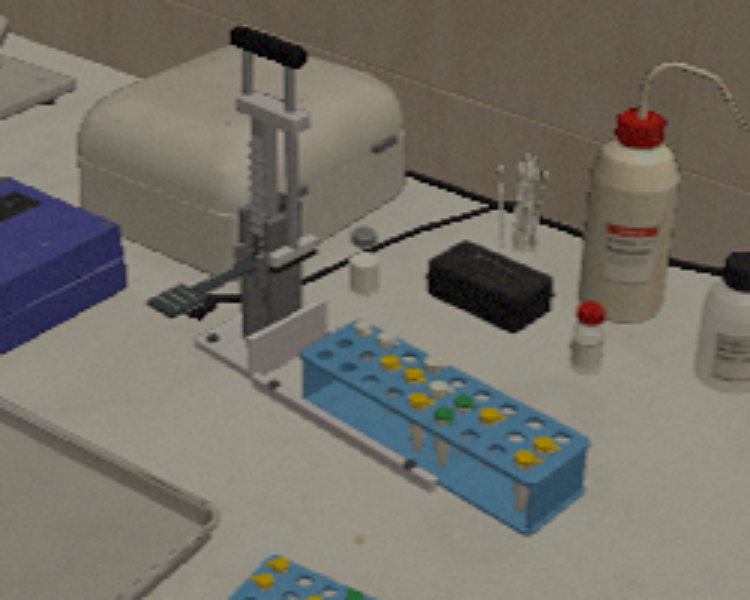

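The rail is held at 64 mm lift: bar top measured at 0.2425, and the crop shows the bar at (268,47) with the toe at (293,252) above the fence. Now move behind the rack's -y end with the fingers shut.

```bash
python3 -m pendant '{"offset":[[0,0,-0.15],[0,0,-0.4],[0,0,-0.65],[0,0,-0.85],[-0.005,0,-0.95],[-0.005,0,-0.95]],"turn":[[0,0,0],[0,0,0],[0,0,0],[0,0,0],[0,0,0],[0,0,0]]}' 0 40| egrep 'pos|force'
python3 -m pendant '{"offset":[[0,0,-0.15],[0,0,-0.35],[0,0,-0.5],[-0.005,0,-0.522],[-0.005,0.3,-0.522],[-0.005,0.6,-0.522],[-0.005,0.85,-0.522],[-0.005,1,-0.522],[-0.005,1,-0.522]],"turn":[[0,0,0],[0,0,0],[0,0,0],[0,0,0],[0,0,0],[0,0,0],[0,0,0],[0,0,0],[0,0,0]]}' | egrep 'pos|force'
python3 - <<'E'
from h import *
goal(S([0.001,-.300,.018]))
p,d=manip.camera("top"); q=inS(cloud("top",d)); 
hsv=cv2.cvtColor(p,cv2.COLOR_RGB2HSV); m=cv2.inRange(hsv,(95,90,90),(112,255,255)); m=cv2.morphologyEx(m,cv2.MORPH_CLOSE,np.ones((9,9)))
for c in cv2.findContours(m,0,2)[0]:
    if cv2.contourArea(c)<800: continue
    b=inS(onplane("top",cv2.boxPoints(cv2.minAreaRect(c)),.04)); print(b.mean(0).round(4),b.round(4).tolist())
E
```

```text
position: [0.55, -0.1613, 0.3057]
ft_force: [-0.1, -0.0, 0.4]
position: [0.5433, -0.2628, 0.1033]
ft_force: [0.6, -0.2, 0.6]
clk 15.82 pos [ 0.5433 -0.2628  0.1033] F [ 0.57 -0.16  0.61] g 0.002
axes x,y,z [[0.999, -0.041, -0.007], [-0.007, 0.002, -1.0], [0.041, 0.999, 0.002]]
offset [ 0.0173  0.4262 -0.0069] turn [-0.002   0.0062 -0.0084]Traceback (most recent call last):
  File "<stdin>", line 3, in <module>
  File "h.py", line 19, in inS
    def inS(p): return RS.inv().apply(np.asarray(p)-ORG)
                       ~~~~~~~~~~~~~~^^^^^^^^^^^^^^^^^^^
  File "scipy/spatial/transform/_rotation.pyx", line 2580, in scipy.spatial.transform._rotation.Rotation.apply
ValueError: Expected input of shape (3,) or (P, 3), got (420, 560, 3).
```

```bash
python3 -m pendant '{"offset":[[0.017,0.15,-0.007],[0.017,0.3,-0.007],[0.017,0.4,-0.007],[0.017,0.426,-0.007],[0.017,0.426,-0.007]],"turn":[[0,0,0],[0,0,-0.008],[0,0,-0.008],[0,0,-0.008],[0,0,-0.008]]}' | egrep 'pos|force'
python3 -m pendant '{"offset":[[0,0,0.04],[0,0,0.08],[0,0,0.12],[0,0,0.15],[0,0,0.17],[0,0,0.19],[0,0,0.2],[0,0,0.2]],"turn":[[0,0,0],[0,0,0],[0,0,0],[0,0,0],[0,0,0],[0,0,0],[0,0,0],[0,0,0]]}' | egrep 'pos|force'
python3 - <<'E'
from h import *
o=manip.get_obs(); print("stand",inS(o["position"]).round(4))
p,d=manip.camera("top")
hsv=cv2.cvtColor(p,cv2.COLOR_RGB2HSV); m=cv2.inRange(hsv,(95,90,90),(112,255,255)); m=cv2.morphologyEx(m,cv2.MORPH_CLOSE,np.ones((9,9)))
for c in cv2.findContours(m,0,2)[0]:
    if cv2.contourArea(c)<500: continue
    b=inS(onplane("top",cv2.boxPoints(cv2.minAreaRect(c)),.04)); print(b.mean(0).round(4),b.round(4).tolist())
E
```

```text
position: [0.5479, -0.2654, 0.021]
ft_force: [-0.1, 0.1, 0.8]
position: [0.5496, -0.2254, 0.021]
ft_force: [-0.1, -1.1, -0.2]
stand [ 0.0027 -0.2611  0.021 ]
[ 0.0015 -0.1444  0.04  ] [[-0.0287, -0.0495, 0.04], [0.0316, -0.0491, 0.04], [0.0318, -0.2398, 0.04], [-0.0285, -0.2393, 0.04]]
```

```bash
python3 -m pendant '{"offset":[[-0.005,0,0.015],[-0.005,0,0.03],[-0.005,0,0.045],[-0.005,0,0.06],[-0.005,0,0.075],[-0.005,0,0.09],[-0.005,0,0.1],[-0.005,0,0.11],[-0.005,0,0.11]],"turn":[[0,0,0],[0,0,0],[0,0,0],[0,0,0],[0,0,0],[0,0,0],[0,0,0],[0,0,0],[0,0,0]]}' | egrep 'pos|force'
python3 -m pendant '{"offset":[[0,0,0.005],[0,0,0.01],[0,0,0.01]],"turn":[[0,0,0],[0,0,0],[0,0,0]]}' | egrep 'pos|force'
python3 -m pendant '{"offset":[[0,0,0.005],[0,0,0.01],[0,0,0.01]],"turn":[[0,0,0],[0,0,0],[0,0,0]]}' | egrep 'pos|force'
```

```text
position: [0.5495, -0.2029, 0.0209]
ft_force: [0.7, -0.3, -0.4]
position: [0.5496, -0.2009, 0.0209]
ft_force: [-0.3, -0.7, 0.5]
position: [0.5496, -0.1987, 0.0209]
ft_force: [-0.0, -0.6, 0.2]
```

```bash
python3 -m pendant '{"offset":[[0,0,0.005],[0,0,0.01],[0,0,0.01]],"turn":[[0,0,0],[0,0,0],[0,0,0]]}' | egrep 'pos|force'
python3 -m pendant '{"offset":[[0,0,0.004],[0,0,0.008],[0,0,0.008]],"turn":[[0,0,0],[0,0,0],[0,0,0]]}' | egrep 'pos|force'
```

```text
position: [0.5495, -0.1981, 0.0211]
ft_force: [-0.1, -5.2, 0.0]
position: [0.5495, -0.198, 0.0214]
ft_force: [-0.3, -7.6, 0.3]
```

```bash
python3 -m pendant '{"offset":[[0,0,0.003],[0,0,0.006],[0,0,0.006]],"turn":[[0,0,0],[0,0,0],[0,0,0]]}' | egrep 'pos|force'
```

```text
position: [0.5495, -0.198, 0.0216]
ft_force: [-0.5, -8.0, 0.5]
```

Rack stalled against the fence (8 N, no more travel). Back off, raise, and check.

```bash
python3 -m pendant '{"offset":[[0,0,-0.05],[0,0,-0.12],[0,-0.2,-0.2],[0,-0.5,-0.2],[0,-0.8,-0.2],[0,-0.8,-0.2]],"turn":[[0,0,0],[0,0,0],[0,0,0],[0,0,0],[0,0,0],[0,0,0]]}' | egrep 'pos|force'
python3 - <<'E'
from h import *
goal(S([-.088,-.001,.18]))
p,d=manip.camera("top")
hsv=cv2.cvtColor(p,cv2.COLOR_RGB2HSV); m=cv2.inRange(hsv,(95,90,90),(112,255,255)); m=cv2.morphologyEx(m,cv2.MORPH_CLOSE,np.ones((9,9)))
for c in cv2.findContours(m,0,2)[0]:
    if cv2.contourArea(c)<500: continue
    b=inS(onplane("top",cv2.boxPoints(cv2.minAreaRect(c)),.04)); print(b.mean(0).round(4),b.round(4).tolist())
p,d=manip.camera("scene"); cv2.imwrite("pics/s3.png",cv2.resize(p[130:330,150:400,::-1],None,fx=3,fy=3))
E
```

```text
position: [0.549, -0.2391, 0.1867]
ft_force: [0.1, -0.0, -0.9]
clk 21.3 pos [ 0.549  -0.2391  0.1867] F [ 0.13 -0.02 -0.88] g -0.003
axes x,y,z [[0.999, -0.045, 0.013], [0.012, -0.006, -1.0], [0.045, 0.999, -0.005]]
offset [-0.4522  0.0211  1.3702] turn [0.0063 0.0016 0.0161]
[ 0.0002 -0.1217  0.04  ] [[-0.0305, -0.0239, 0.04], [0.0301, -0.0232, 0.04], [0.0311, -0.22, 0.04], [-0.0297, -0.2199, 0.04]]
```

View pics/s3.png

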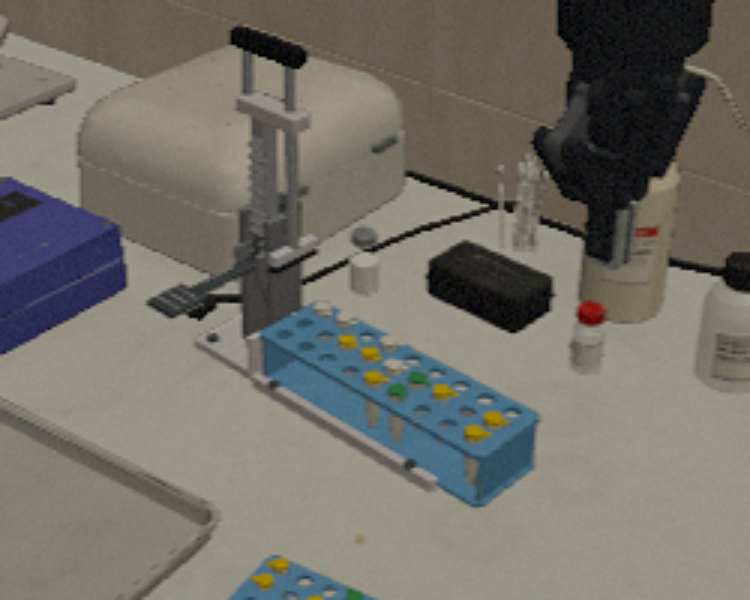

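The rack is home (centre at stand y = -0.1217, end at the fence, crop (262,345)). Rail is still up, the bystanders look unmoved. Now to above the tab.

```bash
python3 -m pendant '{"offset":[[-0.15,0,0.1],[-0.3,0,0.3],[-0.46,0,0.55],[-0.46,0,0.8],[-0.46,0,0.9],[-0.46,0,0.9]],"turn":[[0,0,0],[0,0,0.016],[0,0,0.016],[0,0,0.016],[0,0,0.016],[0,0,0.016]]}' | egrep 'pos|force'
python3 -m pendant '{"offset":[[0,0,0.15],[0,0,0.3],[0,0,0.42],[0,0,0.47],[0,0,0.47]],"turn":[[0,0,0],[0,0,0],[0,0,0],[0,0,0],[0,0,0]]}' | egrep 'pos|force'
python3 -c "
from h import *
goal(S([-.088,-.001,.095]))"
```

```text
position: [0.4623, -0.0523, 0.1796]
ft_force: [-0.4, 0.1, 0.2]
position: [0.4661, 0.0407, 0.1788]
ft_force: [0.3, 0.7, 0.6]
clk 22.77 pos [0.4661 0.0407 0.1788] F [0.27 0.67 0.63] g 0.001
axes x,y,z [[0.999, -0.041, -0.01], [-0.01, -0.004, -1.0], [0.041, 0.999, -0.004]]
offset [ 0.0291  0.4188 -0.0076] turn [ 0.0057  0.006  -0.0129]
```

```bash
python3 -m pendant '{"offset":[[0.025,0.15,-0.008],[0.025,0.3,-0.008],[0.025,0.4,-0.008],[0.025,0.42,-0.008],[0.025,0.42,-0.008]],"turn":[[0,0,-0.01],[0,0,-0.01],[0,0,-0.01],[0,0,-0.01],[0,0,-0.01]]}' | egrep 'pos|force'
python3 -m pendant '{"offset":[[0,0.015,0],[0,0.03,0],[0,0.045,0],[0,0.06,0],[0,0.075,0],[0,0.09,0],[0,0.1,0],[0,0.1,0]],"turn":[[0,0,0],[0,0,0],[0,0,0],[0,0,0],[0,0,0],[0,0,0],[0,0,0],[0,0,0]]}' | egrep 'pos|force'
```

```text
position: [0.4703, 0.0378, 0.0952]
ft_force: [-0.7, -0.5, 0.4]
position: [0.4703, 0.0377, 0.0751]
ft_force: [0.5, 0.1, 1.5]
```

Contact with the tab, about 1 N. I'll press on to about 20 mm and hold while the rail sinks.

```bash
python3 -m pendant '{"offset":[[0,0.012,0],[0,0.024,0],[0,0.036,0],[0,0.048,0],[0,0.06,0],[0,0.07,0],[0,0.075,0],[0,0.075,0],[0,0.075,0],[0,0.075,0],[0,0.075,0],[0,0.075,0]],"turn":[[0,0,0],[0,0,0],[0,0,0],[0,0,0],[0,0,0],[0,0,0],[0,0,0],[0,0,0],[0,0,0],[0,0,0],[0,0,0],[0,0,0]]}' | egrep 'pos|force'
python3 -m pendant '{"offset":[[0,0,0],[0,0,0],[0,0,0],[0,0,0],[0,0,0],[0,0,0],[0,0,0],[0,0,0],[0,0,0],[0,0,0],[0,0,0],[0,0,0]],"turn":[[0,0,0],[0,0,0],[0,0,0],[0,0,0],[0,0,0],[0,0,0],[0,0,0],[0,0,0],[0,0,0],[0,0,0],[0,0,0],[0,0,0]]}' | egrep 'pos|force'
python3 - <<'E'
from h import *
p,d=manip.camera("scene"); cv2.imwrite("pics/s4.png",cv2.resize(p[130:330,150:400,::-1],None,fx=3,fy=3)); q=inS(cloud("scene",d).reshape(-1,3))
a=q[(d.ravel()>0)&(abs(q[:,0])<.012)&(abs(q[:,1]+.006)<.03)&(q[:,2]>.14)&(q[:,2]<.26)]
print("bar z",np.percentile(a[:,2],[2,50,90,98]).round(4))
E
```

```text
position: [0.4702, 0.0376, 0.0601]
ft_force: [0.8, 0.0, 1.5]
position: [0.4702, 0.0376, 0.0601]
ft_force: [0.7, -1.1, 2.4]
bar z [0.1435 0.1691 0.1976 0.1988]
```

View pics/s4.png

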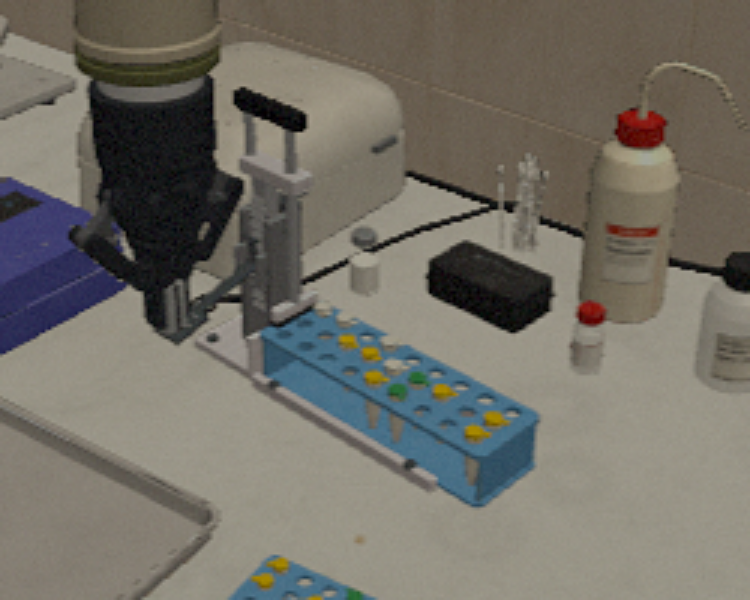

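The toe is on the rack: bar top at 0.1985 means a lift of 20 mm, and the crop shows the toe resting at (293,308). Let the tab up slowly, withdraw and verify.

```bash
python3 -m pendant '{"offset":[[0,-0.03,0],[0,-0.06,0],[0,-0.09,0],[0,-0.12,0],[0,-0.16,0],[0,-0.25,0],[0,-0.4,0],[-0.1,-0.55,0],[-0.2,-0.7,0],[-0.2,-0.7,0]],"turn":[[0,0,0],[0,0,0],[0,0,0],[0,0,0],[0,0,0],[0,0,0],[0,0,0],[0,0,0],[0,0,0],[0,0,0]]}' | egrep 'pos|force'
python3 - <<'E'
from h import *
st()
p,d=manip.camera("scene"); cv2.imwrite("pics/s5.png",cv2.resize(p[130:330,150:400,::-1],None,fx=3,fy=3)); q=inS(cloud("scene",d).reshape(-1,3))
a=q[(d.ravel()>0)&(abs(q[:,0])<.012)&(abs(q[:,1]+.006)<.03)&(q[:,2]>.14)&(q[:,2]<.26)]
print("bar z",np.percentile(a[:,2],[50,90,98]).round(4))
p,d=manip.camera("top"); p0=cv2.imread("pics/top0.png")[:,:,::-1]
print("bystander diff",[(n,int((cv2.absdiff(p,p0).max(2)[s]>40).sum())) for n,s in dict(vial1=np.s_[165:182,200:217],vial2=np.s_[154:170,294:312],bottle=np.s_[118:150,328:360],adapter=np.s_[136:167,227:276]).items()])
hsv=cv2.cvtColor(p,cv2.COLOR_RGB2HSV); m=cv2.inRange(hsv,(95,90,90),(112,255,255)); m=cv2.morphologyEx(m,cv2.MORPH_CLOSE,np.ones((9,9)))
for c in cv2.findContours(m,0,2)[0]:
    if cv2.contourArea(c)>500: b=inS(onplane("top",cv2.boxPoints(cv2.minAreaRect(c)),.04)); print(b.mean(0).round(4))
E
```

```text
position: [0.431, 0.0403, 0.2025]
ft_force: [-0.2, 0.2, -0.8]
clk 28.7 pos [0.431  0.0403 0.2025] F [-0.25  0.18 -0.84] g 0.003
bar z [0.1695 0.1975 0.1989]
bystander diff [('vial1', 0), ('vial2', 0), ('bottle', 0), ('adapter', 0)]
[-0.1681 -0.257   0.04  ]
[ 0.0002 -0.1218  0.04  ]
```

View pics/s5.png

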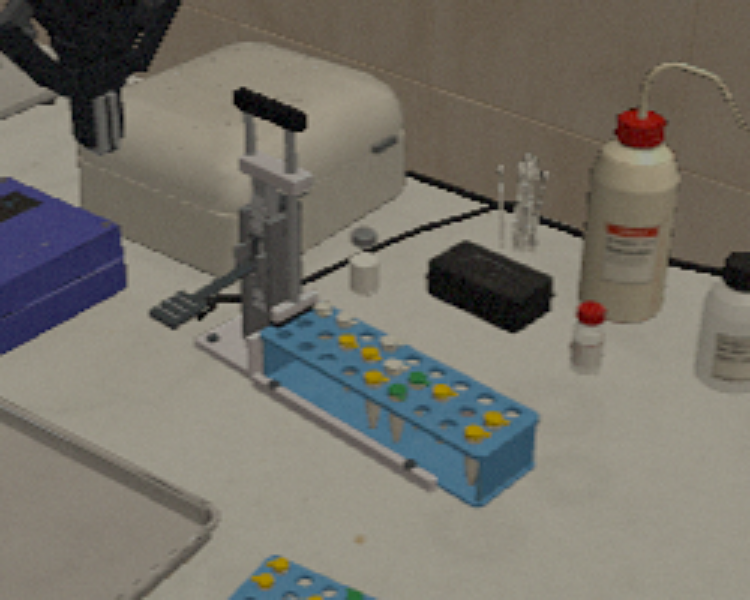

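The toe is on the rack, the tab has sprung back (175,305), the rack is home and the robot is clear.

```bash
python3 -c "
from workcell import manip
print(manip.hand_in())"
```

```text
the job is handed in; nothing more can be done
None
```

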